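# Feed round test bars from the tip tray into the V track

## Robot

A 6-joint arm with a two-finger parallel gripper is mounted at the origin on a cart in front of the work surface, level with it; the furniture and walls round the work are solid. World frame = base frame: x ahead of the robot, y to its left, z up, the work surface at z = 0. Lengths are in m, angles in rad, forces in N, time in s.
With the tool pointing down it reaches from about 0.325 to 0.9 m from the base axis. Payload 6.1 kg.
Tool frame: the origin (TCP) lies midway between the tips of the shut fingers; the grasp point (between the pads) lies 19 mm behind it; z points along the fingers, y is the line along which they close (so a half turn about z gives the same grasp; the last joint's range is limited). The gripper opens to 85 mm and grips with 20 to 120 N. Pads are 22 mm wide; open, the fingers measure 114 mm over their backs; the gripper's body (76 mm by 85 mm) begins 54 mm behind the grasp point. The pads swing forward as they close: fully open they stand 13 mm farther back than shut.
Start: joints at [1.043, 0.22, 1.526, -0, 1.395, -0.126], TCP at [0.244, 0.575, 0.231] pointing down, gripper open.
Joint ranges: [-2.98, 2.98], [-0.91, 2.08], [0.09, 2.57], [-1.24, 4.39], [0.2, 2.65], [-2.68, 2.68]. Speed limits (rad/s): [2.57, 2.57, 3.01, 3.14, 3.14, 3.14].

## Interface

Orientations are given as a 3x3 rotation matrix whose columns are the frame's x, y, z axes.
In Python, from station import robot gives the robot as it stands.
- The arm moves only by the tool drive_tool, never from a script. Its argument "series" is a list of rows, each an object with "travel": the shift along the tool's x, y, z in cm, a list of three; "roll": the turn about the tool's z in degrees; "grip": the gripper's target within -1 to 1 (fully open at 1, half-way at 0, shut at -1). In form: [{"travel": [tx, ty, tz], "roll": roll, "grip": grip}, ...]. A call has 1 to 8 rows; each row shifts and turns the commanded pose from where the row before left it, along the tool's axes as they then stand; what a row does not reach is not made up. A row lasts 1/8 s, in which the tool goes at most 62.5 mm and 10.7 degrees, less where a joint would pass 70% of its speed; a pose out of reach is approached as far as the arm can. A call is refused whole if a number of a shift passes 6.25 or a number of a turn 10.7, either way. A call with a gripper value outside its range is refused whole. The fingers move at their own pace and stop on an object; "grip_force" is the grip in N (left out, the last holds). Time passes only in rows, so rows that do not move let the fingers close. It gives the time, the measured TCP pose, the force, the opening and the grip force at its end, in the units of the state.
- robot.get_state(): the state, without advancing time (a new reading comes with each control period).
- robot.snapshot(name): name is "scene" or "top" or "wrist"; returns a dict with "frame" (384x512x3 uint8, red, green, blue), "depth" (384x512 float32, m along the optical axis (not along the pixel's ray), 0 where there is no reading), "vertical_fov" (degrees; the focal length in pixels is half the picture's height over the tangent of half this angle, whatever the lens; pixels are square), "cx", "cy" (the principal point, pixels), "rvec" (rotation vector, rad) and "tvec" (3), from world to camera coordinates, as OpenCV has them. Camera axes: x right, y down, z forward; pixel columns grow to the right and rows downward; lengths in m; the calibration is good to about 2 mm. A picture is of the moment at which its call begins.
- robot.hand_in(): hands the job in; it is judged then, once.
The state is a dict: "time_s": time; "joint_pos": joint angles; "qvel": joint speeds; "joint_torque": joint torques, N m; "ee_pos": TCP position; "eef_rot": TCP orientation; "ft_force": force on the tool from outside, world axes, zero at the start; "moment": the same for the moment, N m; "finger_gap": finger opening in m; "gripper_force": force on a finger pad.
Only numpy, scipy, OpenCV 4.12 (cv2) and the standard library are available. Lean on these libraries where they do the work, as an engineer would, in place of code of your own. Each camera call takes 0.05 s, during which the arm holds its last target. There are 200 camera calls.

## Task

Load the feed rig for the next hardness tests: push the raised gate at the low end of the V track down onto its stop, then lift the tip tray by its handle so that the three bars roll against the guide rail and slide out one behind the other into the V track, down to the gate. Do not handle the bars themselves; lower the tray back onto its posts afterwards and leave the tin and the oil bottle beside the rig where they are.

Things in the scene. Friction and masses are not known exactly. Their poses are not given: they have to be found in the camera images.
- feed_rig: fixed rig on the table: grey base plate 160 x 350 mm carrying tray, track and gate. Origin on the table straight below the tray's outlet. x points away from the robot, y left, z up, all turned 0.2 to 0.48 rad counter-clockwise (from above) from the world axes. Tray toward +y, track down toward -y; nothing fixed to it is higher than 135 mm. Distances below in mm in this 'rig frame'.
- tray_outlet (a point): point on the tray's hinge line, at (0, 0, 110) in the rig frame; the line is level and runs along (0.574, 0.819, 0). The steel tray spans x -90 to +15, y 0 to 84, floor z 110, walls 16 high; its far wall (+x) is the guide rail, 22 high. The outlet is a 33 mm gap in the y = 0 wall beside the guide rail; the track's mouth is just below.
- tray (a joint): tilt of the tip tray about its hinge line, rad: 0 level on its two posts, grows as the handle is lifted, 0.6 at most. Almost free hinge: it falls back when let go; tray and bars weigh 0.9 kg. Raised, it slopes to guide rail and outlet at once. Bars start leaving at 0.2 to 0.45 rad; at 0.52 all are in the track within 3 s. Raise it steadily in 2 to 4 s; a jerk may skew a bar.
- tray_handle (a point): middle of the tray's handle: a round black grip bar 15 mm thick, 54 mm long, on two arms off the tray's near left corner, parallel to the hinge; grip it from above across its thickness. Tray level: at (-143, 100, 118) in the rig frame, 175 mm from the hinge line, 44 mm clear of the tray's corner (open the fingers 60 mm at most). It can turn between the pads: the tool may stay upright.
- track: fixed V track: 90 degree aluminium groove 225 mm long, sloping down 0.25 rad from tray outlet to gate, sides 24 mm high. Origin on the groove bottom at the upper end, x across, y along the groove UP the slope (low end y = -225 mm), z square to it. A seated bar's middle is at x 0, z 15.6 mm; three bars queued against the closed gate have their middles at y about -193, -129 and -65 mm.
- gate (a joint): angle of the gate, a steel blade 6 mm thick, 22 mm high, across the track's low end, rad: 0 = closed, level, on its stop (no further); positive = free end raised, up to 1.15; starts at 0.75 to 1.1. It turns about a pin along the rig's y at (44, -229, 62) in the rig frame. Stiff pivot, 0.14 N m of friction: it stays where it is left; 2 to 4 N on the free end moves it.
- gate_knob (a point): middle of the black thumb bar on the gate's free end: 16 mm diameter, 30 mm long along the rig's y, 125 mm from the pin. At gate angle g it is at x = 44 - 125 cos g, y = -229, z = 62 + 125 sin g (mm, rig frame): closing, it comes down and toward the robot. Push it from above, following its arc.
- bar_1: one of three alike round bright-steel test bars, 22 mm diameter, 64 mm long, 190 g, ends bevelled 3 mm; oiled: slides on any slope over 0.09 rad (0.13 in the groove), rolls freely. Origin at its middle, y along its axis. Starts lying in the tray, roughly parallel to the guide rail. No finger may press on it.
- bar_2: one of three alike round bright-steel test bars, 22 mm diameter, 64 mm long, 190 g, ends bevelled 3 mm; oiled: slides on any slope over 0.09 rad (0.13 in the groove), rolls freely. Origin at its middle, y along its axis. Starts lying in the tray, roughly parallel to the guide rail. No finger may press on it.
- bar_3: one of three alike round bright-steel test bars, 22 mm diameter, 64 mm long, 190 g, ends bevelled 3 mm; oiled: slides on any slope over 0.09 rad (0.13 in the groove), rolls freely. Origin at its middle, y along its axis. Starts lying in the tray, roughly parallel to the guide rail. No finger may press on it.
- grease_tin: flat round blue tin, 66 mm across, 22 mm high, loose on the table in front of the track; bystander, must not be moved. Origin at the centre of its underside.
- oil_bottle: small oil bottle with a red spout, 39 mm across, 108 mm high, loose, behind the tray; bystander. Origin at the centre of its underside.
Not all that is in view belongs to the job. What is shaped like the bar_2 but red is not meant. What is shaped like the bar_1 but orange is not meant.

How it is judged:
On the way, in this order (a step that is already met when the one before it is completed fails the run):
1. the gate is down on its stop while no bar has left the tray (value of joint gate below 0.05 rad and y of each of bar_1, bar_2, bar_3 in the frame of track above 0.015 m), for 0.2 s.
2. the tray is raised and all three bars have run into the V track, down to the gate (x of bar_1 in the frame of track between -0.005 and 0.005 m and z of bar_1 in the frame of track between 0.012 and 0.0195 m and y of bar_1 in the frame of track between -0.205 and -0.055 m and angle between the y axis of each of bar_1, bar_2, bar_3 and the y axis of track, either way round below 0.06 rad and x of bar_2 in the frame of track between -0.005 and 0.005 m and z of bar_2 in the frame of track between 0.012 and 0.0195 m and y of bar_2 in the frame of track between -0.205 and -0.055 m and x of bar_3 in the frame of track between -0.005 and 0.005 m and z of bar_3 in the frame of track between 0.012 and 0.0195 m and y of bar_3 in the frame of track between -0.205 and -0.055 m and value of joint tray above 0.1 rad), for 0.1 s.
At the end, for the whole second after the job is handed in: All three bars rest in the V track in single file: middles within 5 mm of its centre plane, 55 to 205 mm down from its mouth, 12 to 19.5 mm above the groove bottom, in line within 0.06 rad; gate closed (below 0.05 rad); tray back down (below 0.04 rad) (x of bar_1 in the frame of track between -0.005 and 0.005 m and z of bar_1 in the frame of track between 0.012 and 0.0195 m and y of bar_1 in the frame of track between -0.205 and -0.055 m and angle between the y axis of each of bar_1, bar_2, bar_3 and the y axis of track, either way round below 0.06 rad and x of bar_2 in the frame of track between -0.005 and 0.005 m and z of bar_2 in the frame of track between 0.012 and 0.0195 m and y of bar_2 in the frame of track between -0.205 and -0.055 m and x of bar_3 in the frame of track between -0.005 and 0.005 m and z of bar_3 in the frame of track between 0.012 and 0.0195 m and y of bar_3 in the frame of track between -0.205 and -0.055 m and value of joint gate below 0.05 rad and value of joint tray below 0.04 rad and linear speed of each of bar_1, bar_2, bar_3 below 0.02 m/s); the robot touches nothing.
It fails at once if a bar is pressed with the fingers or the arm (more than 1.5 N) (contact force between any of the fingers, the arm and bar_1 above 1.5 N or contact force between any of the fingers, the arm and bar_2 above 1.5 N or contact force between any of the fingers, the arm and bar_3 above 1.5 N).
It fails at once if a bystander is moved by more than 20 mm (distance of any of grease_tin, oil_bottle from where it was at the start of the episode above 0.02 m).
It also fails if it takes over 64 s, if anything falls off the work surface, if the arm or the gripper's body presses on something with over 40 N, if the wrist force passes 120 N, or if a joint passes its speed limit or range.

## Working session

There is one attempt and no reset: what is moved stays moved. The work goes in short steps, Python scripts to look and compute and a tool call to move; the robot and the scene stay as the last step left them, time stands still between calls to the robot, and variables do not carry over. Pictures are saved under pics/ and viewed, at most 10 in all, crops included, and the job is handed in when it is done.

Besides the shell and the picture viewer there is one more tool, called after "Call:" as a command line: name --argument value ..., lists and objects as JSON in quotes. drive_tool: Moves the arm, as the interface text tells. Its arguments: {"type":"object","properties":{"series":{"type":"array","items":{"type":"object","properties":{"travel":{"type":"array","items":{"type":"number"}},"roll":{"type":"number"},"grip":{"type":"number"}}}},"grip_force":{"type":"number"}},"required":["series"]}

```bash
mkdir -p pics
cat > h.py <<'E'
import numpy as np, cv2
from station import robot
def snap(n):
    s=robot.snapshot(n); f=192/np.tan(np.radians(s["vertical_fov"])/2)
    R=cv2.Rodrigues(np.array(s["rvec"],float))[0]; t=np.array(s["tvec"],float).ravel()
    v,u=np.mgrid[:384,:512]; d=s["depth"]
    c=np.stack([(u-s["cx"])/f*d,(v-s["cy"])/f*d,d],-1)
    P=(c-t)@R
    P[d==0]=np.nan
    return s["frame"],P,(f,R,t,s["cx"],s["cy"])
def proj(cam,X):
    f,R,t,cx,cy=cam; c=np.atleast_2d(X)@R.T+t
    return c[:,:2]/c[:,2:]*f+[cx,cy]
def save(n,im): cv2.imwrite("pics/"+n,im[...,::-1])
E
python3 - <<'E'
from h import *
s=robot.get_state();print(s["ee_pos"],s["eef_rot"],s["time_s"],s["finger_gap"])
fr,P,c=snap("top"); save("top.png",fr); np.save("top.npy",P)
fr2,P2,c2=snap("scene"); np.save("scene.npy",P2); save("scene.png",fr2)
E
```

```text
[0.2440928  0.574689   0.23018281] [[-9.20381958e-01  3.91019282e-01 -9.85906727e-04]
 [ 3.91020458e-01  9.20380349e-01 -1.73645571e-03]
 [ 2.28421513e-04 -1.98371221e-03 -9.99998006e-01]] 0.0 0.0852089959479689
```

View pics/top.png

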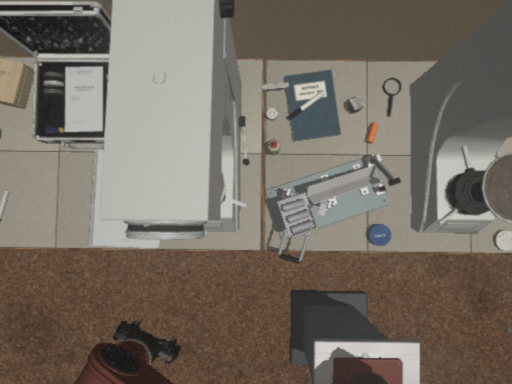

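View pics/scene.png

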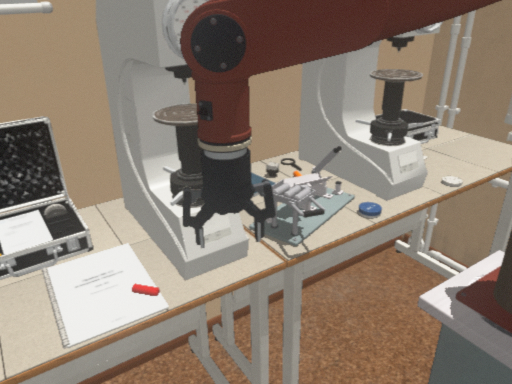

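The top view shows up = +x and left = +y. The tray is at about (295,213), the handle at (290,258), the V track runs right to the gate at about (385,175), the tin is at (379,234) and the bottle at (273,146). Testing machines stand on both sides.

Run:
```python
from h import *
P=np.load("top.npy"); im=cv2.imread("pics/top.png")
def at(u,v): return np.round(P[v,u],3)
for n,p in dict(handle=(290,258),pinside=(373,160),knob=(392,178),tray=(295,212),tin=(379,234),bottle=(273,146),mL=(236,215),mLtop=(200,150),mR=(418,220),mR2=(415,120),edge=(300,247)).items(): print(n,at(*p))
# dark pixels, handle / knob
g=im.max(2).astype(int)
for n,(u0,u1,v0,v1),zl in [("handle",(272,308,248,268),.08),("knob",(360,405,150,192),.08)]:
    m=np.zeros(g.shape,bool);m[v0:v1,u0:u1]=1;m&=(g<60)&(P[...,2]>zl)
    v,u=np.nonzero(m);Q=P[m];print(n,len(Q),Q.mean(0),Q.min(0),Q.max(0),u.mean(),v.mean())
    d=Q-Q.mean(0);w,V=np.linalg.eigh(d[:,:2].T@d[:,:2]);print(V[:,1],np.sqrt(w/len(Q)))
# plate
hsv=cv2.cvtColor(im,cv2.COLOR_BGR2HSV); z=P[...,2]
m=np.zeros(g.shape,bool);m[150:245,255:400]=1
print(hsv[215,330],hsv[190,280],P[215,330],P[190,280],P[215,400])
m&=(abs(z-P[215,330,2])<.004)&(abs(hsv[...,0].astype(int)-hsv[215,330,0])<12)&(hsv[...,1]>hsv[215,330,1]*.6)
m=cv2.morphologyEx(m.astype(np.uint8),cv2.MORPH_OPEN,np.ones((2,2)))>0
Q=P[m][:,:2].astype(np.float32);r=cv2.minAreaRect(Q);print(len(Q),r)
m2=(z>.1)&(z<.3); m2[:,:]=m2
c=cv2.resize(im[130:280,250:420],None,fx=4.5,fy=4);cv2.imwrite("pics/c.png",c)
```

```text
handle [0.412 0.242 0.127]
pinside [ 0.692 -0.003  0.069]
knob [ 0.63  -0.025  0.165]
tray [0.538 0.228 0.111]
tin [ 0.475 -0.033  0.024]
bottle [0.726 0.29  0.091]
mL [0.527 0.394 0.091]
mLtop [0.622 0.414 0.631]
mR [ 0.518 -0.138  0.055]
mR2 [ 0.816 -0.134  0.051]
edge [0.432 0.202 0.001]
handle 78 [0.41241193 0.24464944 0.12631153] [0.40038428 0.22025577 0.12054013] [0.42204871 0.26961029 0.13070493] 289.11538461538464 257.6923076923077
[0.28394696 0.95883999] [0.00343166 0.0140749 ]
knob 38 [ 0.62206407 -0.02810622  0.16786591] [ 0.61408375 -0.04072585  0.1593146 ] [ 0.63018939 -0.01684711  0.17219241] 393.42105263157896 181.02631578947367
[-0.32417985  0.94599547] [0.00283189 0.00778616]
[ 83  15 149] [75  6 79] [0.53047986 0.11321487 0.01646818] [0.60507107 0.26544518 0.01356757] [ 0.53280487 -0.10392417  0.00379395]
988 ((0.586951732635498, 0.11885347217321396), (0.1476912796497345, 0.3406646251678467), 19.01134490966797)
```

View pics/c.png

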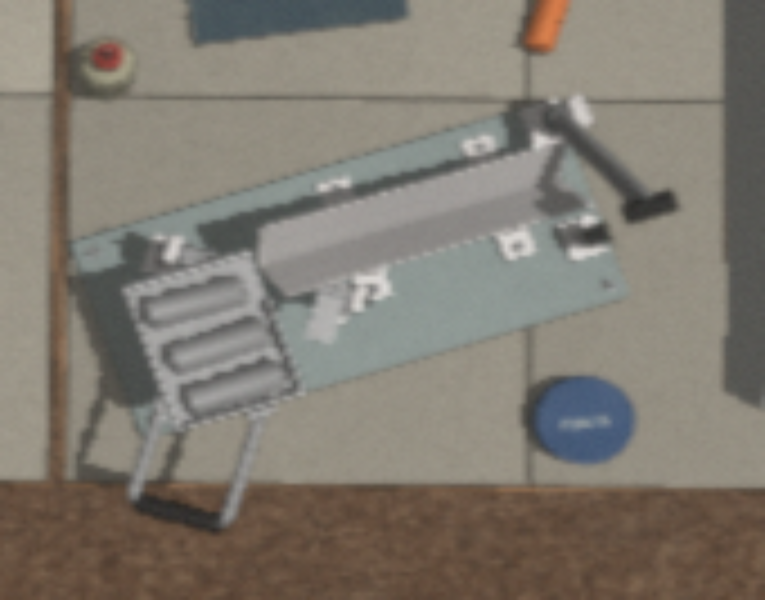

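Run:
```python
from h import *
P=np.load("top.npy")
for a,b in [(.2,.3),(.3,.35),(.35,.4),(.4,.5),(.5,.6)]:
    m=(P[...,2]>.12)&(P[...,1]>a)&(P[...,1]<b)&(P[...,0]>.2); m[:,:]&=(np.mgrid[:384,:512][0]<300); Q=P[m]; i=Q[:,0].argmin(); print(a,Q[i],Q[:,0].min())
m=(P[...,2]>.15)&(P[...,1]<-.05)&(P[...,0]>.3)&(P[...,0]<.9);Q=P[m];print(Q[:,1].max(),Q[Q[:,1].argsort()[-200::40]])
```

```text
0.2 [0.39759328 0.22249841 0.12101553] 0.3975932777708013
0.3 [1.02681028 0.32322452 0.24192906] 1.0268102844972506
0.35 [0.5053722  0.39959873 0.1245877 ] 0.5053722006312311
0.4 [0.49007105 0.43606996 0.59822534] 0.49007104967837806
0.5 [0.49046803 0.52567236 0.59522266] 0.4904680349618312
-0.12996555787096606 [[ 0.8724028  -0.13874488  0.19847862]
 [ 0.88560486 -0.13858818  0.15170714]
 [ 0.85796867 -0.13841431  0.20996186]
 [ 0.86554148 -0.13810918  0.21085136]
 [ 0.52033812 -0.13777663  0.20632002]]
```

Call:
drive_tool --series '[{"travel": [0,0,-0.5],"roll": 10.4,"grip": -1},{"travel": [0,0,-0.5],"roll": 10.4,"grip": -1},{"travel": [0,0,-0.5],"roll": 10.4,"grip": -1},{"travel": [0,0,-0.5],"roll": 10.4,"grip": -1},{"travel": [0,0,-0.5],"roll": 10.4,"grip": -1},{"travel": [0,0,-0.5],"roll": 10.4,"grip": -1},{"travel": [0,0,-0.5],"roll": 10.4,"grip": -1},{"travel": [0,0,-0.5],"roll": 10.4,"grip": -1}]'

```text
time_s: 1.1
ee_pos: [0.2443, 0.5749, 0.2708]
eef_rot: [[0.285, 0.958, -0.001], [0.958, -0.285, -0.001], [-0.001, -0.0, -1.0]]
ft_force: [-0.2, 1.0, 0.9]
finger_gap: -0.0
gripper_force: 0.0
```

Call:
drive_tool --series '[{"travel": [-2.95,3.33,0]},{"travel": [-2.95,3.33,0]},{"travel": [-2.95,3.33,0]},{"travel": [-2.95,3.33,0]},{"travel": [-2.95,3.33,0]},{"travel": [-2.95,3.33,0]},{"travel": [-2.95,3.33,0]},{"travel": [-2.95,3.33,0]}]'

```text
invalid input
```

Call:
drive_tool --series '[{"travel": [-2.95,3.33,0]},{"travel": [-2.95,3.33,0]},{"travel": [-2.95,3.33,0]},{"travel": [-2.95,3.33,0]},{"travel": [-2.95,3.33,0]},{"travel": [-2.95,3.33,0]},{"travel": [-2.95,3.33,0]},{"travel": [-2.0,2.33,0]}]'

```text
invalid input
```

Run:
```python
from h import *
s=robot.get_state();print(s["ee_pos"],s["eef_rot"],s["time_s"],s["ft_force"],s["joint_pos"])
fr,P,c=snap("wrist"); np.save("w1.npy",P); save("w1.png",fr)
```

```text
[0.24425774 0.57494433 0.27083443] [[ 2.85103421e-01  9.58496587e-01 -5.75732952e-04]
 [ 9.58496130e-01 -2.85103870e-01 -9.75292240e-04]
 [-1.09895798e-03 -2.73778653e-04 -9.99999359e-01]] 1.1 [-0.22078757  1.00218314  0.88366054] [1.04290112e+00 1.98042294e-01 1.47850744e+00 6.12093652e-06
 1.46617545e+00 1.33201513e+00]
```

View pics/w1.png

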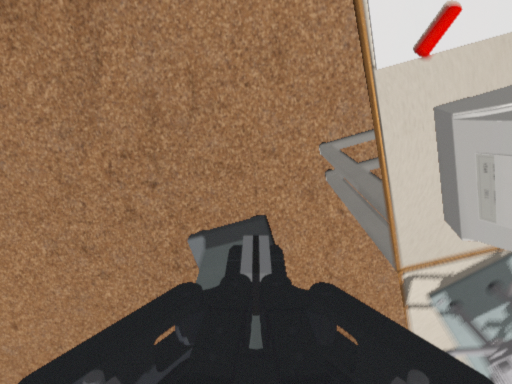

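The wrist view shows only the floor, the rig's corner at lower right and the shut fingers at (255,240), because the moves were refused: each row needs all three keys.

Call:
drive_tool --series '[{"travel": [-2.95,3.33,0],"roll": 0,"grip": -1},{"travel": [-2.95,3.33,0],"roll": 0,"grip": -1},{"travel": [-2.95,3.33,0],"roll": 0,"grip": -1},{"travel": [-2.95,3.33,0],"roll": 0,"grip": -1},{"travel": [-2.95,3.33,0],"roll": 0,"grip": -1},{"travel": [-2.95,3.33,0],"roll": 0,"grip": -1},{"travel": [-2.95,3.33,0],"roll": 0,"grip": -1},{"travel": [-2.95,3.33,0],"roll": 0,"grip": -1}]'

```text
time_s: 2.15
ee_pos: [0.4347, 0.2728, 0.2709]
eef_rot: [[0.276, 0.961, -0.0], [0.961, -0.276, -0.0], [-0.0, -0.0, -1.0]]
ft_force: [0.8, 0.2, -0.4]
finger_gap: 0.0
gripper_force: 0.0
```

Call:
drive_tool --series '[{"travel": [-2.95,3.33,0],"roll": 0,"grip": -1},{"travel": [-2.95,3.33,0],"roll": 0,"grip": -1},{"travel": [-2.95,3.33,0],"roll": 0,"grip": -1},{"travel": [-2.95,3.33,0],"roll": 0,"grip": -1},{"travel": [-2.95,3.33,0],"roll": 0,"grip": -1},{"travel": [-2.95,3.33,0],"roll": 0,"grip": -1},{"travel": [-2.95,3.33,0],"roll": 0,"grip": -1},{"travel": [-2,2.3,0],"roll": 0,"grip": -1}]'

```text
time_s: 3.15
ee_pos: [0.6174, -0.0167, 0.2705]
eef_rot: [[0.278, 0.961, -0.001], [0.961, -0.278, -0.0], [-0.0, -0.001, -1.0]]
ft_force: [0.4, -0.1, 0.9]
finger_gap: 0.0001
gripper_force: 0.0
```

Run:
```python
from h import *
s=robot.get_state();print(s["ee_pos"],s["eef_rot"],s["time_s"],s["ft_force"],s["joint_pos"])
fr,P,c=snap("wrist"); np.save("w1.npy",P); save("w2.png",fr)
```

```text
[ 0.61740202 -0.01668388  0.27053346] [[ 2.77592457e-01  9.60698443e-01 -9.64645456e-04]
 [ 9.60698871e-01 -2.77592644e-01 -6.27649274e-05]
 [-3.28076650e-04 -9.09310730e-04 -9.99999533e-01]] 3.15 [ 0.38696808 -0.11525241  0.90491831] [-1.54508661e-01  1.81143959e-01  1.49839625e+00 -2.11699867e-04
  1.46299594e+00  1.26801546e-01]
```

View pics/w2.png

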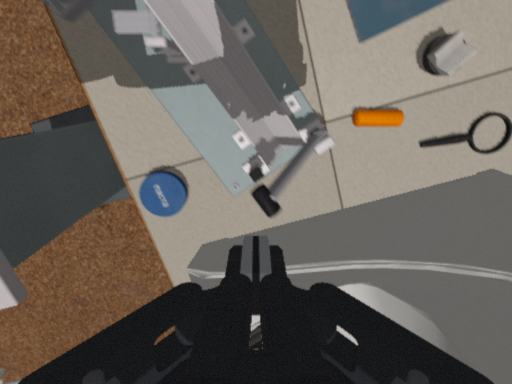

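The wrist view shows the knob at (266,200) with its arm running up right to the pin at (320,140), the tin at (163,193) and the right-hand machine below the fingers.

Run:
```python
from h import *
P=np.load("w1.npy");im=cv2.imread("pics/w2.png")
m=np.zeros(im.shape[:2],bool);m[180:220,248:284]=1;m&=(im.max(2)<70)&(P[...,2]>.1)
Q=P[m];print(len(Q),Q.mean(0),Q.min(0),Q.max(0))
for u,v in [(300,170),(320,130),(163,193),(250,145)]: print(P[v,u])
```

```text
453 [ 0.62312983 -0.03010533  0.16489694] [ 0.61311942 -0.04518461  0.13917509] [ 0.63947529 -0.01592905  0.16803739]
[ 0.67198779 -0.06141527 -0.00116672]
[ 6.99999901e-01 -4.91156699e-04  6.75577379e-02]
[ 0.47575593 -0.03451829  0.01868469]
[ 0.61331084 -0.00432268  0.01087188]
```

Call:
drive_tool --series '[{"travel": [-0.6,0.45,2.5],"roll": 0,"grip": -1},{"travel": [-0.5,0.45,2.5],"roll": 0,"grip": -1},{"travel": [0,0,2.5],"roll": 0,"grip": -1},{"travel": [0,0,1.5],"roll": 0,"grip": -1},{"travel": [0,0,0.5],"roll": 0,"grip": -1},{"travel": [0,0,0.5],"roll": 0,"grip": -1},{"travel": [0,0,0],"roll": 0,"grip": -1}]'

```text
time_s: 4.08
ee_pos: [0.6228, -0.0278, 0.1718]
eef_rot: [[0.279, 0.96, 0.001], [0.96, -0.279, -0.0], [0.0, 0.001, -1.0]]
ft_force: [-0.4, 0.4, 0.4]
finger_gap: 0.0001
gripper_force: 0.0
```

Call:
drive_tool --series '[{"travel": [-0.4,-0.56,0.9],"roll": 0,"grip": -1},{"travel": [-0.4,-0.56,0.75],"roll": 0,"grip": -1},{"travel": [-0.34,-0.48,0.75],"roll": 0,"grip": -1},{"travel": [-0.34,-0.48,0.75],"roll": 0,"grip": -1},{"travel": [-0.27,-0.38,0.81],"roll": 0,"grip": -1},{"travel": [-0.27,-0.38,0.81],"roll": 0,"grip": -1}]'

```text
time_s: 4.82
ee_pos: [0.5892, -0.0394, 0.1228]
eef_rot: [[0.279, 0.96, -0.0], [0.96, -0.279, 0.0], [0.0, -0.0, -1.0]]
ft_force: [-0.5, -0.7, 0.9]
finger_gap: 0.0002
gripper_force: 0.6
```

Call:
drive_tool --series '[{"travel": [-0.2,-0.28,0.88],"roll": 0,"grip": -1},{"travel": [-0.2,-0.28,0.88],"roll": 0,"grip": -1},{"travel": [-0.12,-0.17,0.9],"roll": 0,"grip": -1},{"travel": [-0.12,-0.17,0.9],"roll": 0,"grip": -1},{"travel": [-0.04,-0.06,0.9],"roll": 0,"grip": -1},{"travel": [0,0,0.6],"roll": 0,"grip": -1}]'

```text
time_s: 5.58
ee_pos: [0.5783, -0.0432, 0.0723]
eef_rot: [[0.279, 0.96, -0.001], [0.96, -0.279, 0.0], [-0.0, -0.001, -1.0]]
ft_force: [-0.7, 0.4, 10.5]
finger_gap: -0.0002
gripper_force: 6.0
```

Run:
```python
from h import *
s=robot.get_state();print(s["ee_pos"],s["ft_force"])
fr,P,c=snap("scene"); fr=cv2.resize(fr[130:240,230:390],None,fx=4.5,fy=4.5); save("s2.png",fr)
```

```text
[ 0.57826314 -0.04316935  0.07225917] [-0.68940389  0.37908907 10.47330166]
```

View pics/s2.png

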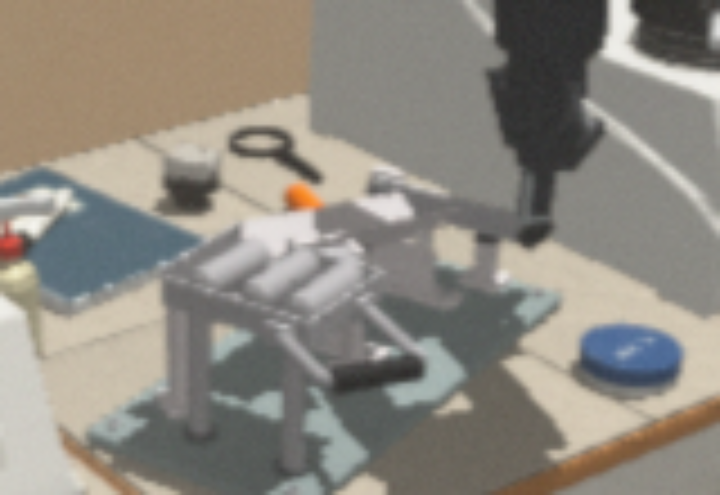

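The scene crop shows the gate down, with its blade level and the knob under the fingertips at about (535,230). The bars are still in the tray. I'll press briefly to be sure it is on the stop.

Call:
drive_tool --series '[{"travel": [0,0,0.3],"roll": 0,"grip": -1},{"travel": [0,0,0],"roll": 0,"grip": -1},{"travel": [0,0,0],"roll": 0,"grip": -1}]'

```text
time_s: 6.0
ee_pos: [0.5789, -0.0433, 0.0721]
eef_rot: [[0.279, 0.96, 0.0], [0.96, -0.279, -0.0], [-0.0, 0.0, -1.0]]
ft_force: [-8.1, 0.3, 14.3]
finger_gap: 0.0001
gripper_force: 7.6
```

Call:
drive_tool --series '[{"travel": [0,0,-1],"roll": 0,"grip": -1},{"travel": [0,0,-3.5],"roll": 0,"grip": -1},{"travel": [0,0,-5],"roll": 0,"grip": -1},{"travel": [1,-1,-5],"roll": 0,"grip": -1},{"travel": [3,-3,-3],"roll": 0,"grip": -0.5},{"travel": [3.5,-3.7,-2],"roll": 0,"grip": 0.05},{"travel": [3.5,-3.7,0],"roll": 0,"grip": 0.05},{"travel": [3.5,-3.7,0],"roll": 0,"grip": 0.05}]'

```text
time_s: 7.0
ee_pos: [0.4735, 0.1395, 0.2657]
eef_rot: [[0.28, 0.96, 0.002], [0.96, -0.28, 0.001], [0.001, 0.002, -1.0]]
ft_force: [0.4, 0.7, 0.3]
finger_gap: 0.0449
gripper_force: 0.0
```

Call:
drive_tool --series '[{"travel": [3.5,-3.7,0],"roll": 0,"grip": 0.05},{"travel": [3,-3.2,0],"roll": 0,"grip": 0.05},{"travel": [2,-2,2],"roll": 0,"grip": 0.05},{"travel": [0,0,2],"roll": 0,"grip": 0.05},{"travel": [0,0,0],"roll": 0,"grip": 0.05}]'

```text
time_s: 7.62
ee_pos: [0.4111, 0.2447, 0.2235]
eef_rot: [[0.278, 0.96, -0.003], [0.96, -0.278, -0.001], [-0.002, -0.002, -1.0]]
ft_force: [0.3, 0.7, 0.0]
finger_gap: 0.0445
gripper_force: 0.0
```

Run:
```python
from h import *
s=robot.get_state();print(s["ee_pos"],s["ft_force"],s["finger_gap"])
fr,P,c=snap("wrist"); np.save("w3.npy",P); save("w3.png",fr)
fr,P,c=snap("top"); np.save("t3.npy",P); save("t3.png",fr)
```

```text
[0.41107561 0.24469449 0.22354413] [0.27284939 0.71265448 0.04676021] 0.044489173296029416
```

View pics/w3.png

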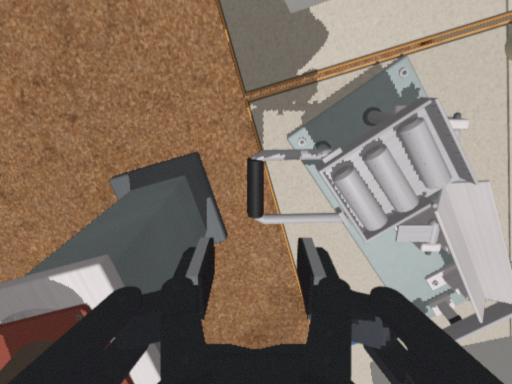

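The wrist view shows the handle at (256,188), upright in the picture and centred between the open fingers. The bars are in the tray and the gate is closed at lower right.

Run:
```python
from h import *
P=np.load("w3.npy");im=cv2.imread("pics/w3.png")
m=np.zeros(im.shape[:2],bool);m[155:222,244:268]=1;m&=(im.max(2)<60)&(P[...,2]>.1)
Q=P[m];print(len(Q),(Q.min(0)+Q.max(0))/2,Q.mean(0),Q.min(0),Q.max(0))
```

```text
720 [0.41063957 0.24565727 0.11987418] [0.41066362 0.24616324 0.12280981] [0.39732923 0.21943733 0.11409125] [0.42394992 0.27187721 0.12565711]
```

Call:
drive_tool --series '[{"travel": [0,0,3],"roll": 0,"grip": 0.05},{"travel": [0,0,3],"roll": 0,"grip": 0.05},{"travel": [0,0,2],"roll": 0,"grip": 0.05},{"travel": [0,0,0],"roll": 0,"grip": 0.05}]'

```text
time_s: 8.22
ee_pos: [0.412, 0.2441, 0.1445]
eef_rot: [[0.28, 0.96, -0.002], [0.96, -0.28, -0.001], [-0.001, -0.001, -1.0]]
ft_force: [0.6, 0.5, 0.2]
finger_gap: 0.0447
gripper_force: 0.0
```

Call:
drive_tool --series '[{"travel": [0,0,2],"roll": 0,"grip": 0.05},{"travel": [0,0,1.8],"roll": 0,"grip": 0.05},{"travel": [0,0,0.8],"roll": 0,"grip": 0.05},{"travel": [0,0,0],"roll": 0,"grip": 0.05},{"travel": [0,0,0],"roll": 0,"grip": -1},{"travel": [0,0,0],"roll": 0,"grip": -1},{"travel": [0,0,0],"roll": 0,"grip": -1},{"travel": [0,0,0],"roll": 0,"grip": -1}]' --grip_force 30

```text
time_s: 9.22
ee_pos: [0.4108, 0.2456, 0.1001]
eef_rot: [[0.279, 0.96, -0.003], [0.96, -0.279, 0.001], [0.0, -0.003, -1.0]]
ft_force: [-11.4, 1.2, 9.1]
finger_gap: 0.0138
gripper_force: 29.2
```

Call:
drive_tool --series '[{"travel": [0,-0.08,-0.1],"roll": 0,"grip": -1},{"travel": [0,0.01,-0.25],"roll": 0,"grip": -1},{"travel": [0,0.03,-0.4],"roll": 0,"grip": -1},{"travel": [0,0.03,-0.4],"roll": 0,"grip": -1},{"travel": [0,0.05,-0.4],"roll": 0,"grip": -1},{"travel": [0,0.06,-0.4],"roll": 0,"grip": -1},{"travel": [0,0.06,-0.4],"roll": 0,"grip": -1},{"travel": [0,0.08,-0.4],"roll": 0,"grip": -1}]'

```text
time_s: 10.22
ee_pos: [0.4135, 0.2447, 0.1262]
eef_rot: [[0.279, 0.96, -0.002], [0.96, -0.279, 0.001], [0.001, -0.003, -1.0]]
ft_force: [-3.2, 4.5, -3.0]
finger_gap: 0.0135
gripper_force: 29.3
```

Smooth so far; continuing.

Call:
drive_tool --series '[{"travel": [0,0.09,-0.39],"roll": 0,"grip": -1},{"travel": [0,0.09,-0.39],"roll": 0,"grip": -1},{"travel": [0,0.11,-0.39],"roll": 0,"grip": -1},{"travel": [0,0.11,-0.39],"roll": 0,"grip": -1},{"travel": [0,0.12,-0.39],"roll": 0,"grip": -1},{"travel": [0,0.14,-0.38],"roll": 0,"grip": -1},{"travel": [0,0.14,-0.38],"roll": 0,"grip": -1},{"travel": [0,0.14,-0.38],"roll": 0,"grip": -1}]'

```text
time_s: 11.22
ee_pos: [0.4216, 0.2424, 0.1572]
eef_rot: [[0.279, 0.96, -0.004], [0.96, -0.279, 0.002], [0.0, -0.005, -1.0]]
ft_force: [-6.8, 5.3, 0.6]
finger_gap: 0.014
gripper_force: 29.4
```

Call:
drive_tool --series '[{"travel": [0,0.17,-0.36],"roll": 0,"grip": -1},{"travel": [0,0.17,-0.36],"roll": 0,"grip": -1},{"travel": [0,0.17,-0.36],"roll": 0,"grip": -1},{"travel": [0,0.19,-0.35],"roll": 0,"grip": -1},{"travel": [0,0.19,-0.35],"roll": 0,"grip": -1},{"travel": [0,0.19,-0.35],"roll": 0,"grip": -1},{"travel": [0,0.21,-0.34],"roll": 0,"grip": -1},{"travel": [0,0.21,-0.34],"roll": 0,"grip": -1}]'

```text
time_s: 12.22
ee_pos: [0.4344, 0.2387, 0.1855]
eef_rot: [[0.279, 0.96, -0.008], [0.96, -0.279, 0.002], [0.0, -0.008, -1.0]]
ft_force: [-15.5, 7.0, 5.9]
finger_gap: 0.0139
gripper_force: 29.4
```

Call:
drive_tool --series '[{"travel": [0,0.0,-0.25],"roll": 0,"grip": -1},{"travel": [0,0,-0.15],"roll": 0,"grip": -1},{"travel": [0,0,0],"roll": 0,"grip": -1},{"travel": [0,0,0],"roll": 0,"grip": -1},{"travel": [0,0,0],"roll": 0,"grip": -1},{"travel": [0,0,0],"roll": 0,"grip": -1},{"travel": [0,0,0],"roll": 0,"grip": -1},{"travel": [0,0,0],"roll": 0,"grip": -1}]'

```text
time_s: 13.22
ee_pos: [0.4367, 0.2381, 0.1898]
eef_rot: [[0.279, 0.96, -0.003], [0.96, -0.279, 0.002], [0.001, -0.003, -1.0]]
ft_force: [-6.1, 4.4, 2.7]
finger_gap: 0.0141
gripper_force: 29.4
```

Call:
drive_tool --series '[{"travel": [0,0,0],"roll": 0,"grip": -1},{"travel": [0,0,0],"roll": 0,"grip": -1},{"travel": [0,0,0],"roll": 0,"grip": -1},{"travel": [0,0,0],"roll": 0,"grip": -1},{"travel": [0,0,0],"roll": 0,"grip": -1},{"travel": [0,0,0],"roll": 0,"grip": -1},{"travel": [0,0,0],"roll": 0,"grip": -1},{"travel": [0,0,0],"roll": 0,"grip": -1}]'

```text
time_s: 14.22
ee_pos: [0.4368, 0.2381, 0.1898]
eef_rot: [[0.279, 0.96, -0.003], [0.96, -0.279, 0.002], [0.001, -0.003, -1.0]]
ft_force: [-6.2, 5.0, 2.9]
finger_gap: 0.0141
gripper_force: 29.4
```

Call:
drive_tool --series '[{"travel": [0,0,0],"roll": 0,"grip": -1},{"travel": [0,0,0],"roll": 0,"grip": -1},{"travel": [0,0,0],"roll": 0,"grip": -1},{"travel": [0,0,0],"roll": 0,"grip": -1}]'

```text
time_s: 14.72
ee_pos: [0.4368, 0.2381, 0.1898]
eef_rot: [[0.279, 0.96, -0.003], [0.96, -0.279, 0.002], [0.001, -0.003, -1.0]]
ft_force: [-6.8, 3.1, 2.0]
finger_gap: 0.0135
gripper_force: 29.4
```

Run:
```python
from h import *
s=robot.get_state();print(s["ee_pos"],s["ft_force"],s["time_s"])
fr,P,c=snap("top"); np.save("t4.npy",P)
fr2,P2,c2=snap("scene")
a=cv2.resize(fr[140:270,255:405],None,fx=3,fy=3)
b=cv2.resize(fr2[140:240,270:370],(390,390),interpolation=cv2.INTER_CUBIC)
save("m4.png",cv2.resize(np.hstack([a[:390],b]),(800,373)))
```

```text
[0.43676076 0.23809447 0.18981335] [-6.76246529  3.07780674  2.01925305] 14.725
```

View pics/m4.png

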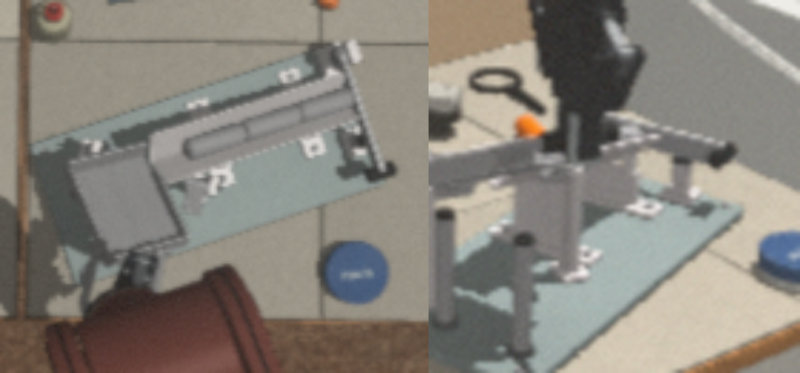

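The top view shows three bars end to end in the groove at about (190–350, 145–95), against the closed gate. The tray is empty. Now I'll lower it along the same arc.

Call:
drive_tool --series '[{"travel": [0,0,0.2],"roll": 0,"grip": -1},{"travel": [0,-0.1,0.2],"roll": 0,"grip": -1},{"travel": [0,-0.21,0.34],"roll": 0,"grip": -1},{"travel": [0,-0.3,0.55],"roll": 0,"grip": -1},{"travel": [0,-0.3,0.57],"roll": 0,"grip": -1},{"travel": [0,-0.3,0.63],"roll": 0,"grip": -1},{"travel": [0,-0.29,0.72],"roll": 0,"grip": -1},{"travel": [0,-0.28,0.76],"roll": 0,"grip": -1}]'

```text
time_s: 15.82
ee_pos: [0.4193, 0.2431, 0.15]
eef_rot: [[0.279, 0.96, -0.003], [0.96, -0.279, 0.001], [0.001, -0.003, -1.0]]
ft_force: [-8.6, 3.9, 3.4]
finger_gap: 0.0137
gripper_force: 30.5
```

Call:
drive_tool --series '[{"travel": [0,-0.25,0.77],"roll": 0,"grip": -1},{"travel": [0,-0.22,0.78],"roll": 0,"grip": -1},{"travel": [0,-0.18,0.78],"roll": 0,"grip": -1},{"travel": [0,-0.14,0.8],"roll": 0,"grip": -1},{"travel": [0,-0.11,0.75],"roll": 0,"grip": -1},{"travel": [0,-0.07,0.6],"roll": 0,"grip": -1},{"travel": [0,-0.04,0.4],"roll": 0,"grip": -1},{"travel": [0,0,0.15],"roll": 0,"grip": -1}]'

```text
time_s: 16.82
ee_pos: [0.4108, 0.2456, 0.1003]
eef_rot: [[0.279, 0.96, -0.001], [0.96, -0.279, 0.001], [0.001, -0.001, -1.0]]
ft_force: [-9.5, 1.0, 11.4]
finger_gap: 0.0136
gripper_force: 32.8
```

Back at the start height. I'll open the fingers and retreat straight up.

Call:
drive_tool --series '[{"travel": [0,0,0],"roll": 0,"grip": 0.05},{"travel": [0,0,0],"roll": 0,"grip": 0.05},{"travel": [0,0,0],"roll": 0,"grip": 0.05},{"travel": [0,0,0],"roll": 0,"grip": 0.05},{"travel": [0,0,-1],"roll": 0,"grip": 0.05},{"travel": [0,0,-3],"roll": 0,"grip": 0.05},{"travel": [0,0,-4],"roll": 0,"grip": 0.05},{"travel": [0,0,-4],"roll": 0,"grip": 0.05}]'

```text
time_s: 17.82
ee_pos: [0.4111, 0.2449, 0.2214]
eef_rot: [[0.279, 0.96, 0.0], [0.96, -0.279, 0.0], [0.0, 0.0, -1.0]]
ft_force: [0.0, -1.0, -0.2]
finger_gap: 0.0449
gripper_force: 0.0
```

Call:
drive_tool --series '[{"travel": [0,0,-2],"roll": 0,"grip": 0.05},{"travel": [0,0,0],"roll": 0,"grip": 0.05},{"travel": [0,0,0],"roll": 0,"grip": 0.05},{"travel": [0,0,0],"roll": 0,"grip": 0.05}]'

```text
time_s: 18.32
ee_pos: [0.4104, 0.2447, 0.238]
eef_rot: [[0.279, 0.96, -0.002], [0.96, -0.279, -0.001], [-0.002, -0.002, -1.0]]
ft_force: [-0.2, -0.4, -0.3]
finger_gap: 0.0446
gripper_force: 0.0
```

Run:
```python
from h import *
s=robot.get_state();print(s["ee_pos"],s["ft_force"],s["time_s"])
fr,P,c=snap("wrist"); save("w5.png",fr)
m=np.zeros(P.shape[:2],bool);m[150:225,240:272]=1;m&=(fr.max(2)<60)&(P[...,2]>.1);print(P[m].mean(0),P[m].max(0))
```

```text
[0.41042549 0.24466837 0.23803444] [-0.19716479 -0.42290726 -0.28587182] 18.325
[0.41068721 0.24644069 0.12288791] [0.42373092 0.27176235 0.12593516]
```

View pics/w5.png

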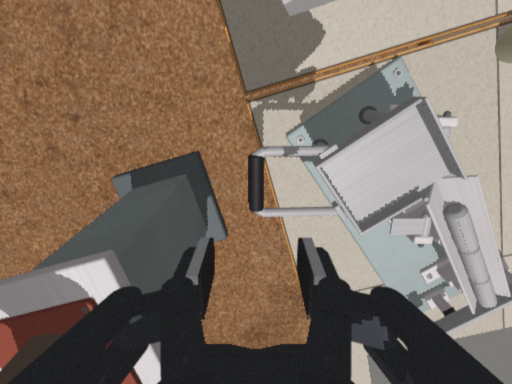

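The wrist view shows the handle at (256,183), released and at its original height. The tray is level and empty, and the bars are in line in the groove from (455,210) to (485,300).

```bash
python3 -c "
from station import robot
print(robot.hand_in())"
```

```text
the job is handed in; nothing more can be done
None
```

I closed the gate and tipped the tray, and all three bars now lie in single file in the V track against the gate. The tray is back on its posts, neither the bars, tin nor bottle was touched, and the job is handed in; no verdict came back.

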